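Unlock the curing box and prop its lid

TASK

Take the slotted key from the wooden block and unlock the white curing box: with the blade in the slot of the steel cam lock, press the cam in, turn it a quarter turn anticlockwise to its stop without forcing it, and let it spring up again so that it is seated. Put the key back upright in its hole in the block. Then lift the lid by its bar so that it stays propped 40 degrees open, leaving the other things on the mat where they are.

Things in the scene. Friction and masses are not known exactly. Their poses are not given: they have to be found in the camera images.
- key_grip (a point): Centre of the dark wooden handle of the slotted key, a stubby flat-blade driver standing upright in the wooden block, blade down. Handle: upright square bar 26 x 26 x 70 mm, gripped on two opposite flats; its underside is 35 mm below this point. z runs up the handle, x along the blade's width, y along its thickness; x and y are square to the flats. 118 mm long overall, about 90 g.
- key_tip (a point): Middle of the lower end of the key's flat steel blade, 83 mm below key_grip along the key; same axes. The blade is 16 mm wide, 3 mm thick and 15 mm long, on a round shank 8 mm thick.
- rack_hole (a point): Centre of the mouth of the key's hole in the light wooden block (75 x 100 mm, 60 mm high, fixed; z up). The hole is square, 21 x 21 mm, 55 mm deep; the blade goes in at any turn and the handle's underside then rests on the block, so that key_grip is 35 mm above this point.
- cam_slot (a point): Centre of the slot at the top of the cam lock: round steel head 32 mm across, top 94 mm above the table, on the curing box's front ledge. Straight blind slot 4.5 mm wide, 19 mm long, 7 mm deep; the blade has about 0.1 rad of play each way. x runs along the slot and along the 14 mm wide tongue reaching 38 mm from the axis over the lid, holding it shut; z up, the turning axis. Moves with the cam.
- cam (a joint): Turn of the cam in rad, anticlockwise from above: 0 to 0.15 at the start (locked, tongue over the lid), 1.57 at its hard stop (unlocked, tongue along the ledge). Stays where left; 0.12 N m of friction. A pin below the head is caught in a notch at either end: it turns only while pressed in. At the stop 0.2 N m more is plenty; over 160 N between key and box counts as forcing.
- plunger (a joint): How far the cam is pressed down into the ledge, m: 0 up, 0.005 fully down on a hard stop. Springs back: 5 N to start it moving, 10 N fully down. It must be pressed at least 3 mm (better all the way) to turn; on the way round a catch keeps it from rising, and only beyond about 1.48 rad can it spring up again, seated.
- lid_bar (a point): Middle of the lid's handle, a straight round steel bar 10 mm thick and 90 mm long, along y, on two end posts. Its centre is 30 mm above the lid's top, 38 mm above the front ledge and 3 mm in front of the lid's front edge. x points from the bar towards the hinge when shut; the axes tilt with the lid. The bar may turn between the fingers.
- lid_hinge (a point): Point on the lid's hinge line, at the far side of the curing box (fixed). The hinge line runs along its y; x points away from the front, z up. With the lid shut the bar's middle lies at x -148, y -45, z +38 mm from here. Box: white, 200 x 240 mm, 70 mm high; lid: amber, 145 x 236 x 8 mm.
- lid (a joint): Opening angle of the lid in rad: 0 shut, 0.70 is 40 degrees, 1.6 its stop. The hinge is stiff (about 0.5 N m of friction; about 5 N at the bar lifts it) and stays where it is left.
- frame_mid (a point): Bystander: middle of a black printed truck frame lying on the mat, 170 x 64 x 14 mm, z up. Not to be moved.
- jar_mid (a point): Bystander: middle of a small glass paint jar standing on the mat, 42 mm across, 50 mm high, z up. Not to be moved.
- tin_mid (a point): Bystander: middle of a small steel paint tin standing on the mat, 36 mm across, 32 mm high, z up. Not to be moved.
- key: The whole slotted key; origin at the blade's tip, axes as key_grip.
- curer: The white curing box with its lid and lock; origin under its middle, x from the front to the hinge, y along the ledge, z up.
Not all that is in view belongs to the job. There is more than one size of the key; the job needs the smallest. Of the things shaped like the part that bears rack_hole, the wooden one is meant.

How it is judged:
On the way, in this order (a step that is already met when the one before it is completed fails the run):
1. the key's blade is down in the cam's slot, the cam not yet home (horizontal distance between key_tip and cam_slot below 0.005 m and z of key_tip in the frame of cam_slot between -0.012 and -0.003 m and value of joint cam below 1.2 rad and value of joint lid below 0.07 rad), for 0.1 s.
2. the cam is turned home and has sprung up, seated, with the blade still in its slot (horizontal distance between key_tip and cam_slot below 0.005 m and z of key_tip in the frame of cam_slot between -0.012 and -0.003 m and value of joint cam above 1.45 rad and value of joint plunger below 0.0015 m and value of joint lid below 0.07 rad), for 0.2 s.
3. the key is back upright in its hole in the block, the lid still shut (horizontal distance between key_grip and rack_hole below 0.014 m and z of key_grip in the frame of rack_hole between 0.03 and 0.04 m and angle between key_grip's own z axis and vertical below 0.12 rad and value of joint lid below 0.07 rad), for 0.2 s.
4. the lid is raised to about 40 degrees (value of joint lid between 0.595 and 0.805 rad), for 0.2 s.
At the end, for the whole second after the job is handed in: The cam is home (beyond 1.45 rad) and up (pressed in less than 1.5 mm), the lid stays 40 degrees open within 6 degrees and at rest, and the key stands upright (within 7 degrees) at rest in its hole, its handle down on the block (centre 30 to 40 mm above the mouth, within 14 mm sideways) (all of step 4 and value of joint cam above 1.45 rad and value of joint plunger below 0.0015 m and velocity of joint lid between -0.02 and 0.02 rad/s and horizontal distance between key_grip and rack_hole below 0.014 m and z of key_grip in the frame of rack_hole between 0.03 and 0.04 m and angle between key_grip's own z axis and vertical below 0.12 rad and linear speed of key below 0.02 m/s); the robot touches nothing.
It fails at once if the lock is forced: over 160 N between the key and the curing box (contact force between key and curer above 160 N).
It fails at once if a bystander is moved more than 30 mm (distance of any of frame_mid, jar_mid, tin_mid from where it was at the start of the episode above 0.03 m).
It also fails if it takes over 72 s, if anything falls off the work surface, if the arm or the gripper's body presses on something with over 40 N, if the wrist force passes 120 N, or if a joint passes its speed limit or range.

ROBOT

A 6-joint arm with a two-finger parallel gripper is mounted at the origin on the work surface. World frame = base frame: x ahead of the robot, y to its left, z up, the work surface at z = 0. Lengths are in m, angles in rad, forces in N, time in s.
With the tool pointing down it reaches from about 0.35 to 0.775 m from the base axis. Payload 7.3 kg.
Tool frame: the origin (TCP) lies at the very end of the fingers, on their centre line; the grasp point (between the pads) lies 19 mm behind it (pinch_z is the distance from the TCP to the grasp point, in m); z points along the fingers, y is the line along which they close (so a half turn about z gives the same grasp; the last joint's range is limited). The gripper opens to 92 mm and grips with 3 to 60 N. Pads are 19 mm wide; open, the fingers measure 130 mm over their backs; the gripper's body (75 mm by 190 mm) begins 47 mm behind the grasp point.
Start: joints at [1.05, 0.342, 1.524, -0, 1.275, -0.146], TCP at [0.192, 0.489, 0.227] pointing down, gripper open.
Joint ranges: [-2.53, 2.53], [-0.77, 2.02], [0.04, 2.7], [-1, 4.14], [0.28, 2.66], [-3.11, 3.11]. Speed limits (rad/s): [2.57, 2.57, 3.14, 3.14, 3.14, 3.14].

INTERFACE

Orientations are given as [roll, pitch, yaw] about the fixed x, y, z axes, in that order (R = Rz(yaw) Ry(pitch) Rx(roll)).
In Python, from cell import * gives the robot as it stands.
- The arm moves only by the tool arm_command, never from a script. Its arguments are lists of equal length, an entry for each row: "fingers": the gripper command: -1 is fully open, 1 is shut, values between are in proportion; "travel": the shift along the tool's x, y, z in m, a list of three; "dr": the turn, a rotation vector about the tool's x, y, z in degrees, a list of three. In form: {"fingers": [fingers, ...], "travel": [[x, y, z], ...], "dr": [[wx, wy, wz], ...]}. A call has 1 to 8 rows; each row is the pose to reach, as a shift and turn from the pose commanded when the call began, along the tool's axes at that moment; what a row does not reach only later rows make up. A row lasts 1/12 s, in which the tool goes at most 41.7 mm and 7.16 degrees, less where a joint would pass 70% of its speed; a pose out of reach is approached as far as the arm can. A call with a gripper value outside its range is refused whole. The fingers move at their own pace and stop on an object; "squeeze" is the grip in N (left out, the last holds). Time passes only in rows, so rows that repeat a pose let the fingers close. It gives the time, the measured TCP pose, the force, the opening and the grip force at its end, in the units of the state.
- observe(): the state, without advancing time (a new reading comes with each control period).
- read_camera(name): name is "scene" or "top" or "wrist"; returns a dict with "color" (400x640x3 uint8, blue, green, red), "z_map" (400x640 float32, m along the optical axis (not along the pixel's ray), 0 where there is no reading), "fx", "fy", "cx", "cy" (pixels), "k1" (the pictures are not rectified: a ray, as slopes to the right and down, at radius r is drawn at 1 + k1 r^2 times it, then the intrinsics apply), "R" (3x3) and "t" (3): a world point X has camera coordinates R X + t. Camera axes: x right, y down, z forward; pixel columns grow to the right and rows downward; lengths in m; the calibration is good to about 2 mm. A picture is of the moment at which its call begins.
- hand_in(): hands the job in; it is judged then, once.
The state is a dict: "time": time; "qpos": joint angles; "qvel": joint speeds; "joint_efforts": joint torques, N m; "tool_pos": TCP position; "tool_rot": TCP orientation; "contact_force": force on the tool from outside, world axes, zero at the start; "torque": the same for the moment, N m; "opening": finger opening in m; "grip_force": force on a finger pad.
Only numpy, scipy, OpenCV 4.12 (cv2) and the standard library are available. Lean on these libraries where they do the work, as an engineer would, in place of code of your own. Each camera call takes 0.05 s, during which the arm holds its last target. There are 200 camera calls.

## Working session

There is one attempt and no reset: what is moved stays moved. The work goes in short steps, Python scripts to look and compute and a tool call to move; the robot and the scene stay as the last step left them, time stands still between calls to the robot, and variables do not carry over. Pictures are saved under pics/ and viewed, at most 10 in all, crops included, and the job is handed in when it is done.

Besides the shell and the picture viewer there is one more tool, called after "Emit:" as name(argument=value, ...) on one line, values as JSON. arm_command: Moves the arm, as the interface text tells. Its arguments: {"type":"object","properties":{"fingers":{"type":"array","items":{"type":"number"}},"travel":{"type":"array","items":{"type":"array","items":{"type":"number"}}},"dr":{"type":"array","items":{"type":"array","items":{"type":"number"}}},"squeeze":{"type":"number"}},"required":["fingers","travel","dr"]}

```bash
mkdir -p pics; cat > h.py <<'E'
from cell import *
import numpy as np, cv2, pickle
from scipy.spatial.transform import Rotation as Ro
def shot(n,f):
    c=read_camera(n); cv2.imwrite(f'pics/{f}.png',c['color']); pickle.dump(c,open(f'pics/{f}.pkl','wb')); return c
def load(f): return pickle.load(open(f'pics/{f}.pkl','rb'))
def ray(c,u,v):
    x,y=(u-c['cx'])/c['fx'],(v-c['cy'])/c['fy']; a,b=x,y
    for _ in range(20):
        s=1+c['k1']*(a*a+b*b); a,b=x/s,y/s
    return np.array([a,b,1.])
def at_z(c,u,v,z):  # pixel -> world at height z
    R,t=np.array(c['R']),np.array(c['t']); o=-R.T@t; d=R.T@ray(c,u,v); return o+d*(z-o[2])/d[2]
def at_d(c,u,v):
    d=c['z_map'][int(round(v)),int(round(u))]; R,t=np.array(c['R']),np.array(c['t']); return R.T@(ray(c,u,v)*d-t)
def proj(c,X):
    p=np.array(c['R'])@X+np.array(c['t']); a,b=p[:2]/p[2]; s=1+c['k1']*(a*a+b*b)
    return c['fx']*a*s+c['cx'],c['fy']*b*s+c['cy']
E
python3 - <<'E'
from h import *
s=observe(); print(s)
for n in('top','scene'):
    c=shot(n,n+'0'); print(n,c['fx'],c['k1'],-np.array(c['R']).T@c['t'])
E
```

```text
{'time': 0.0, 'qpos': array([ 1.05001656e+00,  3.42728440e-01,  1.52502236e+00, -1.23880554e-07,
        1.27535247e+00, -1.45994201e-01]), 'qvel': array([-0.00034861, -0.00030998, -0.00112735,  0.00013683,  0.0015435 ,
        0.00098724]), 'joint_efforts': array([-2.07384505e-04, -4.31255150e+01, -2.44218081e+01,  7.17270887e-02,
        5.61798178e-02, -1.41523115e-04]), 'tool_pos': array([0.19196589, 0.48822019, 0.22604011]), 'tool_rot': array([-3.14009808e+00, -2.19642138e-04,  2.76680696e+00]), 'contact_force': array([-0.93858865,  0.2536387 ,  0.26610693]), 'torque': array([0.01367794, 0.02144058, 0.04646972]), 'grip_force': 0.0, 'opening': 0.09178704083142714}
top 376.1927547210238 -0.0007923344021850435 [ 0.42775436 -0.0097708   1.0028727 ]
scene 452.4524584408125 -0.07576486129150983 [ 1.32176711 -0.58417809  0.98436956]
```

View pics/top0.png

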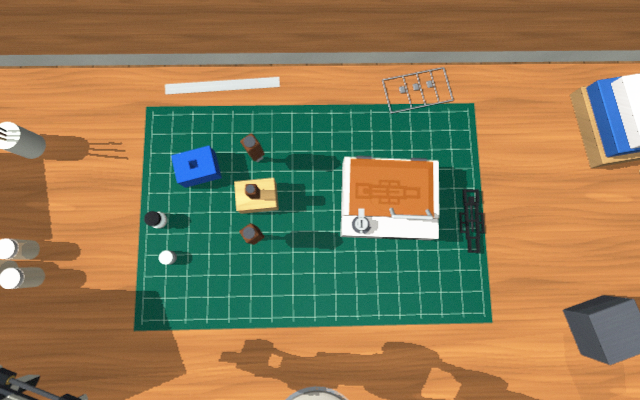

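View pics/scene0.png

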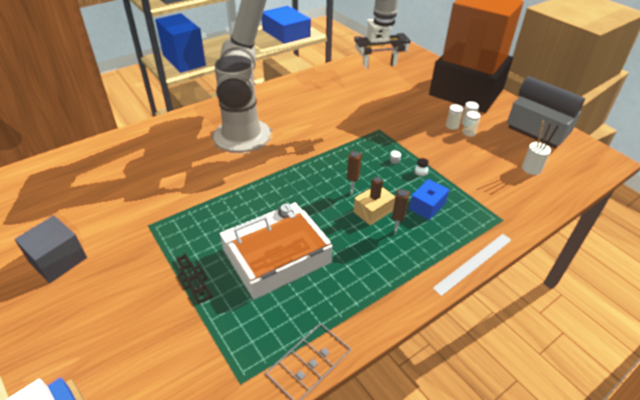

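The top view shows the wooden block at (257,195) with its key handle at (252,190), the box spanning (342–438,158–238), the cam at (361,225) and the bar from (391,216) to (433,216). Next I'll enlarge the block and cam.

```bash
python3 - <<'E'
from h import *
c=load('top0'); im=c['color']
a=cv2.resize(im[160:225,215:295],None,fx=5,fy=5,interpolation=cv2.INTER_CUBIC)
b=cv2.resize(im[145:245,335:445],None,fx=5,fy=5,interpolation=cv2.INTER_CUBIC)
H=max(a.shape[0],b.shape[0]);
o=np.zeros((H,a.shape[1],3),np.uint8); o[:a.shape[0]]=a
b=cv2.resize(b,(400*b.shape[1]//b.shape[0]*1,400)) if 0 else b
s=load('scene0')['color'][140:220,335:415]; 
o[325:325+0]=0
cv2.imwrite('pics/crop.png',cv2.resize(np.hstack([o,b]),(760,int(760*H/(a.shape[1]+b.shape[1])))))
print(o.shape,b.shape)
for n,u,v,z in [('handle top',252,187,.13),('cam',361,225,.094),('barL',391,216,.108),('barR',433,216,.108)]:
    print(n,at_z(c,u,v,z).round(3),at_d(c,u,v).round(3))
E
```

```text
(500, 400, 3) (500, 550, 3)
handle top [0.602 0.139 0.13 ] [0.602 0.139 0.132]
cam [ 0.511 -0.119  0.094] [ 0.512 -0.12   0.089]
barL [ 0.53  -0.191  0.108] [ 0.53  -0.19   0.112]
barR [ 0.529 -0.292  0.108] [ 0.532 -0.301  0.08 ]
```

View pics/crop.png

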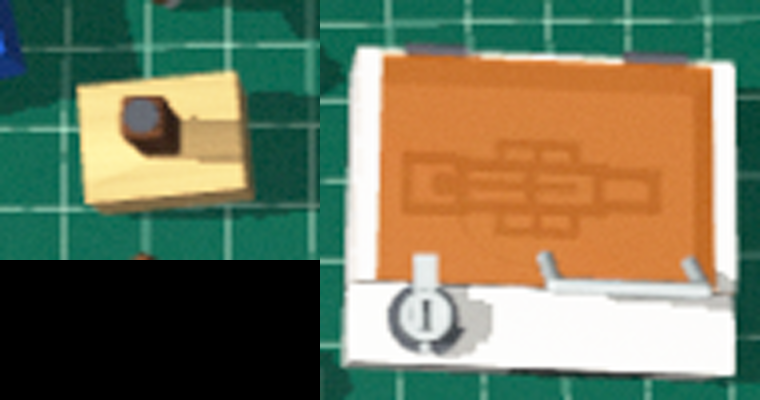

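The enlarged crop puts the handle top at about top-image (250.5,189.2), the cam centre at (361.7,224.5) with its slot nearly along image-vertical, and the bar ends at (391,216) and (432,217). Now I'll compute the move above the key.

```bash
cat >> h.py <<'E'
def go(pos,yaw=None,R=None,s=None):
    s=s or observe(); R0=Ro.from_euler('xyz',s['tool_rot'])
    Rt=Ro.from_euler('xyz',[np.pi,0,yaw]) if R is None else R
    tr=R0.inv().apply(np.array(pos)-s['tool_pos']); dr=(R0.inv()*Rt).as_rotvec(degrees=True)
    print('at',s['tool_pos'].round(4),'yaw',s['tool_rot'].round(3),'travel',tr.round(4),'dr',dr.round(2)); return tr,dr
E
python3 - <<'E'
from h import *
c=load('top0')
print(at_z(c,250.5,189.2,.13), at_z(c,361.7,224.5,.094),at_z(c,391,216,.108),at_z(c,432,217,.108))
print('others',at_d(c,250,141),at_d(c,249,236))
go([.597,.143,.26],0.1)
E
```

```text
[0.59668895 0.14265855 0.13      ] [ 0.51244842 -0.12100257  0.094     ] [ 0.53043697 -0.19053236  0.108     ] [ 0.52640648 -0.28947843  0.108     ]
others [0.70366325 0.1393632  0.16278163] [0.4848943  0.13976499 0.15881676]
at [0.192  0.4883 0.2261] yaw [-3.14  -0.     2.767] travel [-0.5033 -0.1731 -0.0337] dr [-4.000e-02  1.000e-01  1.528e+02]
```

Emit:
arm_command(fingers=[-1,-1,-1,-1,-1,-1,-1,-1], travel=[[-0.503,-0.173,-0.034],[-0.503,-0.173,-0.034],[-0.503,-0.173,-0.034],[-0.503,-0.173,-0.034],[-0.503,-0.173,-0.034],[-0.503,-0.173,-0.034],[-0.503,-0.173,-0.034],[-0.503,-0.173,-0.034]], dr=[[0,0,153],[0,0,153],[0,0,153],[0,0,153],[0,0,153],[0,0,153],[0,0,153],[0,0,153]])

```text
time: 0.77
tool_pos: [0.4464, 0.271, 0.2479]
tool_rot: [-3.141, -0.0, 1.761]
contact_force: [1.4, 0.5, -0.7]
opening: 0.0921
grip_force: 0.0
```

```bash
python3 -c "
from h import *
go([.597,.143,.26],0.1)"
```

```text
at [0.4464 0.271  0.2479] yaw [-3.141 -0.     1.761] travel [-0.1541  0.1238 -0.0122] dr [-3.000e-02  2.000e-02  9.514e+01]
```

Emit:
arm_command(fingers=[-1,-1,-1,-1,-1,-1,-1,-1], travel=[[-0.154,0.124,-0.012],[-0.154,0.124,-0.012],[-0.154,0.124,-0.012],[-0.154,0.124,-0.012],[-0.154,0.124,-0.012],[-0.154,0.124,-0.012],[-0.154,0.124,-0.012],[-0.154,0.124,-0.012]], dr=[[0,0,95],[0,0,95],[0,0,95],[0,0,95],[0,0,95],[0,0,95],[0,0,95],[0,0,95]])

```text
time: 1.43
tool_pos: [0.5972, 0.145, 0.2589]
tool_rot: [-3.14, 0.001, 0.759]
contact_force: [-0.4, -0.7, 0.1]
opening: 0.092
grip_force: 0.0
```

Emit:
arm_command(fingers=[-1,-1,-1,-1,-1,-1], travel=[[0,0,0],[0,0,0],[0,0,0],[0,0,0],[0,0,0],[0,0,0]], dr=[[0,0,37],[0,0,37],[0,0,37],[0,0,37],[0,0,37],[0,0,37]])

```text
time: 1.93
tool_pos: [0.5967, 0.1458, 0.2594]
tool_rot: [-3.142, 0.001, 0.116]
contact_force: [0.5, -0.3, -0.3]
opening: 0.0918
grip_force: 0.0
```

```bash
python3 -c "
from h import *
go([.597,.143,.26],0.1)
c=shot('wrist','w1'); im=c['color']
print(c['fx'],-np.array(c['R']).T@c['t'],proj(c,np.array([.597,.143,.13])))"
```

```text
at [0.5967 0.1458 0.2594] yaw [-3.142e+00  1.000e-03  1.160e-01] travel [-0.      0.0028 -0.0006] dr [-0.    0.06  0.92]
354.2240738019681 [0.67467481 0.15457461 0.41802471] (np.float64(327.4387701067318), np.float64(183.36749785585073))
```

View pics/w1.png

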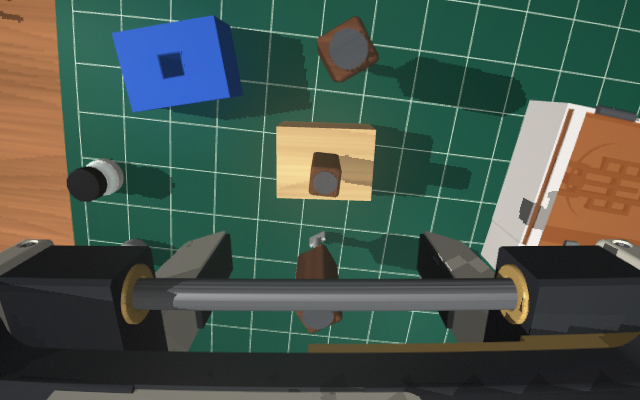

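The wrist view shows the key handle's top face at about (325,183), where I predicted it. The handle is nearly square to the image. I'll fit its yaw from the depth map.

```bash
python3 - <<'E'
from h import *
c=load('w1'); R,t=np.array(c['R']),np.array(c['t'])
def pts(box,z0,z1):
    u0,u1,v0,v1=box; P=np.array([at_d(c,u,v) for v in range(v0,v1) for u in range(u0,u1)])
    return P[(P[:,2]>z0)&(P[:,2]<z1)]
for box,z in(((300,355,140,210),(.122,.138)),((265,385,115,210),(.052,.067))):
    P=pts(box,*z); r=cv2.minAreaRect((P[:,:2]*1000).astype(np.float32)); print(len(P),P.mean(0),r)
v,u=np.mgrid[150:210,295:355]
cv2.imwrite('pics/w1c.png',cv2.resize(c['color'][145:205,290:360],None,fx=8,fy=8,interpolation=cv2.INTER_CUBIC))
E
```

```text
934 [0.59968384 0.14568519 0.13100414] ((598.0747680664062, 145.5128173828125), (26.48659324645996, 26.093645095825195), 0.9901753067970276)
5775 [0.60244641 0.1462159  0.06063578] ((598.0888061523438, 145.5977783203125), (75.70233917236328, 100.223876953125), 4.773797512054443)
```

View pics/w1c.png

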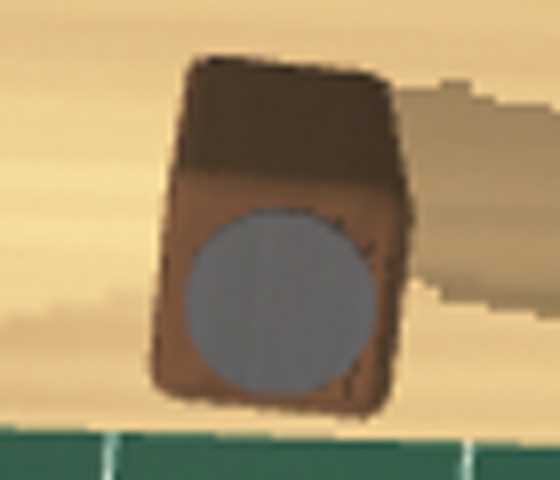

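```bash
python3 -c "
from h import *
go([.598,.145,.077],0.02)"
```

```text
at [0.5967 0.1458 0.2595] yaw [-3.142e+00  1.000e-03  1.200e-01] travel [0.0013 0.001  0.1825] dr [-0.    0.05  5.76]
```

Emit:
arm_command(fingers=[-1,-1,-1,-1,-1,-1,-1,-1], travel=[[0.001,0.001,0.03],[0.001,0.001,0.06],[0.001,0.001,0.09],[0.001,0.001,0.12],[0.001,0.001,0.145],[0.001,0.001,0.165],[0.001,0.001,0.182],[0.001,0.001,0.182]], dr=[[0,0,5.7],[0,0,5.7],[0,0,5.7],[0,0,5.7],[0,0,5.7],[0,0,5.7],[0,0,5.7],[0,0,5.7]])

```text
time: 2.65
tool_pos: [0.5955, 0.1446, 0.0739]
tool_rot: [3.141, 0.008, 0.025]
contact_force: [-0.5, -0.5, 0.4]
opening: 0.0916
grip_force: 0.0
```

Emit:
arm_command(fingers=[1,1,1,1,1,1,1,1], travel=[[0,0,0],[0,0,0],[0,0,0],[0,0,0],[0,0,0],[0,0,0],[0,0,0],[0,0,0]], dr=[[0,0,0],[0,0,0],[0,0,0],[0,0,0],[0,0,0],[0,0,0],[0,0,0],[0,0,0]], squeeze=50)

```text
time: 3.32
tool_pos: [0.5981, 0.145, 0.0782]
tool_rot: [-3.141, -0.0, 0.022]
contact_force: [0.3, 0.1, -0.7]
opening: 0.0431
grip_force: 0.0
```

```bash
python3 -c "
from h import *
s=observe(); print(s['tool_pos'],s['tool_rot'],s['opening'],s['grip_force'],s['contact_force'])"
```

```text
[0.59809727 0.14501704 0.0781892 ] [-3.14145301e+00 -3.19293848e-04  2.16337700e-02] 0.043069776425394335 0.0 [ 0.27376797  0.10006314 -0.73985168]
```

Fingers are still closing; continue, then lift.

Emit:
arm_command(fingers=[1,1,1,1,1,1], travel=[[0,0,0],[0,0,0],[0,0,0],[0,0,0],[0,0,0],[0,0,0]], dr=[[0,0,0],[0,0,0],[0,0,0],[0,0,0],[0,0,0],[0,0,0]])

```text
time: 3.82
tool_pos: [0.598, 0.145, 0.078]
tool_rot: [-3.142, 0.0, 0.022]
contact_force: [-0.9, 0.1, 0.0]
opening: 0.0259
grip_force: 50.0
```

```bash
python3 -c "
from h import *
s=observe(); print(s['tool_pos'],s['tool_rot'],s['opening'],s['grip_force'],s['contact_force'])"
```

```text
[0.59801771 0.14497338 0.07796583] [-3.14152061e+00  3.46465619e-05  2.15193597e-02] 0.025872863804165196 49.99894201755524 [-0.87508534  0.09144665  0.0399802 ]
```

Emit:
arm_command(fingers=[1,1,1,1,1,1,1,1], travel=[[0,0,-0.02],[0,0,-0.05],[0,0,-0.08],[0,0,-0.11],[0,0,-0.14],[-0.01,0.02,-0.14],[-0.025,0.055,-0.14],[-0.04,0.09,-0.14]], dr=[[0,0,0],[0,0,0],[0,0,0],[0,0,0],[0,0,0],[0,0,0],[0,0,0],[0,0,0]])

```text
time: 4.48
tool_pos: [0.5595, 0.054, 0.2182]
tool_rot: [3.142, -0.001, 0.024]
contact_force: [0.1, -1.4, 0.4]
opening: 0.0258
grip_force: 50.0
```

```bash
python3 -c "
from h import *
s=observe(); print(s['opening'],s['grip_force'],s['contact_force']); go([.48,-.12,.21],.02)"
```

```text
0.02580766533544011 50.00016510486603 [ 0.08520323 -1.35308494  0.38784976]
at [0.5595 0.054  0.2182] yaw [ 3.142e+00 -1.000e-03  2.400e-02] travel [-0.0837  0.172   0.0081] dr [ 0.   -0.05  0.23]
```

Emit:
arm_command(fingers=[1,1,1,1,1,1,1,1], travel=[[-0.02,0.035,0.002],[-0.035,0.07,0.003],[-0.05,0.105,0.005],[-0.07,0.14,0.008],[-0.084,0.17,0.008],[-0.084,0.17,0.008],[-0.084,0.17,0.008],[-0.084,0.17,0.008]], dr=[[0,0,0],[0,0,0],[0,0,0],[0,0,0],[0,0,0],[0,0,0],[0,0,0],[0,0,0]])

```text
time: 5.15
tool_pos: [0.4798, -0.1174, 0.21]
tool_rot: [-3.141, -0.0, 0.021]
contact_force: [-0.4, 0.3, -0.4]
opening: 0.0259
grip_force: 50.0
```

```bash
python3 -c "
from h import *
s=observe(); print(s['opening'],s['grip_force']); go([.48,-.12,.21],.02,s=s)
c=shot('wrist','w2'); p=s['tool_pos']; print('tip',proj(c,p-[0,0,.066]),'cam',proj(c,np.array([.5135,-.12,.094])))"
```

```text
0.025877637246398473 49.99912977218628
at [ 0.4798 -0.1174  0.21  ] yaw [-3.141 -0.     0.021] travel [0.0001 0.0026 0.    ] dr [-0.03 -0.02  0.05]
tip (np.float64(324.19084454417316), np.float64(208.34743852605646)) cam (np.float64(328.4514221365484), np.float64(146.44438949802438))
```

View pics/w2.png

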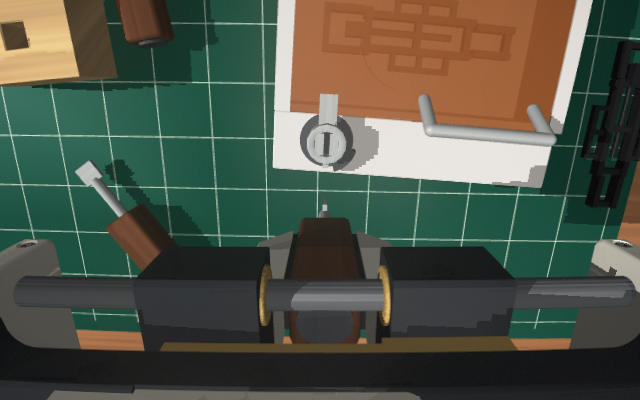

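```bash
python3 - <<'E'
from h import *
c=load('w2')
cv2.imwrite('pics/w2c.png',cv2.resize(c['color'][85:220,265:395],None,fx=4.4,fy=4.4,interpolation=cv2.INTER_CUBIC))
E
```

```text
(no output)
```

View pics/w2c.png

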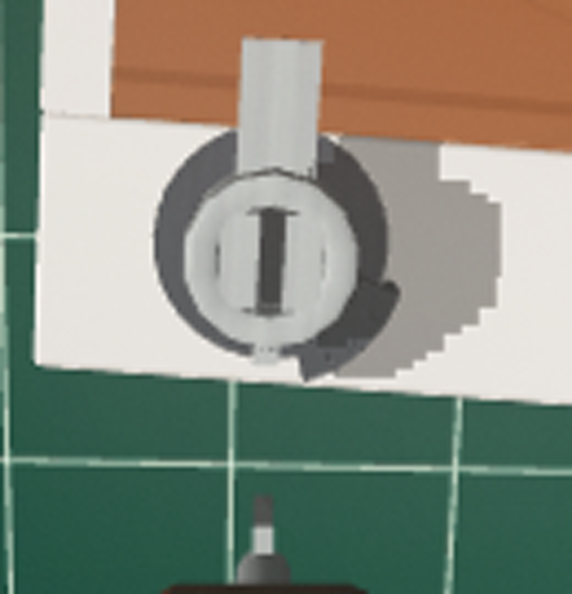

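The zoom shows the slot from (326.8,132.7) to (325.9,156.6), the tongue end at (329.2,94), and the blade edge-on at (324.8,197.5), so the blade lies along the tool's x axis.

```bash
python3 - <<'E'
from h import *
c=load('w2')
q=lambda a,b,z: at_z(c,265+a/4.4,85+b/4.4,z)
A,B=q(272,209,.094),q(268,315,.094); print(A,B,(A+B)/2,np.arctan2(*(A-B)[1::-1]), np.linalg.norm(A-B))
T=q(283,40,.094); print('tongue',T)
# head circle centre: left/right/top/bottom rim
print('head',q(271,262,.094), q(184,262,.094)[1]-q(358,262,.094)[1])
p=np.array([.4798,-.1174,.21])
print('blade front pred',proj(c,p+[.008,0,-.066]),proj(c,p+[.008,0,-.051]),'obs',265+263/4.4,85+495/4.4, 85+526/4.4)
# box front edge direction and corners on ledge top z=.07
E1,E2=q(38,362,.07),q(570,405,.07); print('front',E1,E2,np.arctan2(E2[0]-E1[0],E1[1]-E2[1]))
e=[at_z(c,430,131,.108),at_z(c,551,140,.108)]; print('bar',e)
for u,v in((324,143),(450,132),(520,137)): print(at_d(c,u,v))
E
```

```text
[ 0.52429776 -0.11847815  0.094     ] [ 0.50543545 -0.11819653  0.094     ] [ 0.5148666  -0.11833734  0.094     ] -0.014929089356610475 0.018864411860128976
tongue [ 0.55304669 -0.11969495  0.094     ]
head [ 0.5149566  -0.11851555  0.094     ] 0.030790264747202048
blade front pred (np.float64(324.3708414511551), np.float64(196.96437697219562)) (np.float64(324.3509950156257), np.float64(204.13649510458455)) obs 324.77272727272725 197.5 204.54545454545453
front [ 0.49056739 -0.07348882  0.07      ] [ 0.48412196 -0.17850973  0.07      ] -0.061295968461159436
bar [array([ 0.52890099, -0.19406375,  0.108     ]), array([ 0.52486016, -0.2866513 ,  0.108     ])]
[ 0.51519641 -0.11648155  0.08793993]
[ 0.52931142 -0.20662055  0.11461509]
[ 0.52717807 -0.25857896  0.11461563]
```

```bash
python3 -c "
from h import *
go([.515,-.1182,.170],-.025)"
```

```text
at [ 0.48   -0.1169  0.21  ] yaw [-3.141 -0.     0.022] travel [0.0349 0.0021 0.04  ] dr [-0.02 -0.02  2.7 ]
```

Emit:
arm_command(fingers=[1,1,1,1,1,1], travel=[[0.012,0.001,0.01],[0.024,0.002,0.02],[0.035,0.002,0.03],[0.035,0.002,0.04],[0.035,0.002,0.04],[0.035,0.002,0.04]], dr=[[0,0,2.7],[0,0,2.7],[0,0,2.7],[0,0,2.7],[0,0,2.7],[0,0,2.7]])

```text
time: 5.7
tool_pos: [0.5141, -0.1178, 0.1693]
tool_rot: [-3.141, 0.002, -0.024]
contact_force: [0.9, -0.4, -1.1]
opening: 0.0259
grip_force: 50.0
```

```bash
python3 - <<'E'
from h import *
s=observe(); go([.515,-.1182,.170],-.025,s=s)
c=shot('wrist','w3'); p=s['tool_pos'];
print('bladefront',proj(c,p+[.008,0,-.066]),'slot',proj(c,np.array([.515,-.1183,.094])))
u,v=map(int,proj(c,np.array([.515,-.1183,.094])))
print(u,v); cv2.imwrite('pics/w3c.png',cv2.resize(c['color'][v-60:v+60,u-60:u+60],None,fx=5,fy=5,interpolation=cv2.INTER_CUBIC))
E
```

```text
at [ 0.5141 -0.1178  0.1693] yaw [-3.141e+00  2.000e-03 -2.400e-02] travel [ 0.0009  0.0004 -0.0007] dr [-0.05  0.12  0.05]
bladefront (np.float64(324.0009488758695), np.float64(196.7436458698403)) slot (np.float64(324.9559875381002), np.float64(202.40470657228335))
324 202
```

View pics/w3c.png

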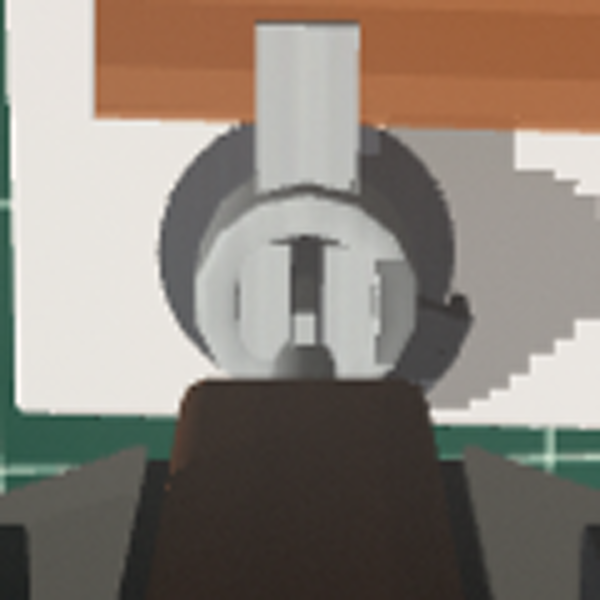

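The close crop shows the blade (column 303) right over the slot (column 306), aligned in angle. I'll descend now.

Emit:
arm_command(fingers=[1,1,1,1,1,1,1,1], travel=[[0.001,0.0005,0.003],[0.001,0.0005,0.006],[0.001,0.0005,0.008],[0.001,0.0005,0.01],[0.001,0.0005,0.012],[0.001,0.0005,0.014],[0.001,0.0005,0.015],[0.001,0.0005,0.015]], dr=[[0,0,0],[0,0,0],[0,0,0],[0,0,0],[0,0,0],[0,0,0],[0,0,0],[0,0,0]])

```text
time: 6.42
tool_pos: [0.5158, -0.1196, 0.1556]
tool_rot: [3.141, -0.001, -0.026]
contact_force: [-1.6, 1.2, 7.7]
opening: 0.0254
grip_force: 50.0
```

```bash
python3 - <<'E'
from h import *
s=observe(); print(s['tool_pos'],s['tool_rot'],s['contact_force'],s['torque'],s['opening'])
E
```

```text
[ 0.51581052 -0.11956801  0.15558075] [ 3.14130469e+00 -8.11417402e-04 -2.57172316e-02] [-1.61361551  1.21253349  7.71005002] [ 0.0434827   0.63291773 -0.01792547] 0.025436267755245393
```

Emit:
arm_command(fingers=[1,1,1,1,1], travel=[[0,0,-0.005],[-0.0005,-0.0012,-0.008],[-0.0005,-0.0012,-0.008],[-0.0005,-0.0012,-0.008],[-0.0005,-0.0012,-0.008]], dr=[[0,0,0],[0,0,0],[0,0,0],[0,0,0],[0,0,0]])

```text
time: 6.83
tool_pos: [0.515, -0.1181, 0.1626]
tool_rot: [-3.141, 0.001, -0.026]
contact_force: [0.1, 0.1, -0.5]
opening: 0.0257
grip_force: 50.0
```

```bash
python3 - <<'E'
from h import *
s=observe(); print(s['tool_pos'],s['tool_rot'],s['contact_force'],s['torque'],s['opening'])
c=shot('wrist','w4'); p=s['tool_pos'];
print('bladefront',proj(c,p+[.008,0,-.066]))
u,v=map(int,proj(c,np.array([.515,-.1183,.094])))
print(u,v); cv2.imwrite('pics/w4c.png',cv2.resize(c['color'][v-40:v+30,u-40:u+40],None,fx=7,fy=7,interpolation=cv2.INTER_CUBIC))
E
```

```text
[ 0.51499709 -0.11808076  0.16264563] [-3.14126126e+00  5.75113841e-04 -2.55807746e-02] [ 0.07570024  0.0906801  -0.48415441] [-0.06626126  0.09336222  0.02703381] 0.02572062573616704
bladefront (np.float64(323.89526119270977), np.float64(196.9190234123021))
324 206
```

View pics/w4c.png

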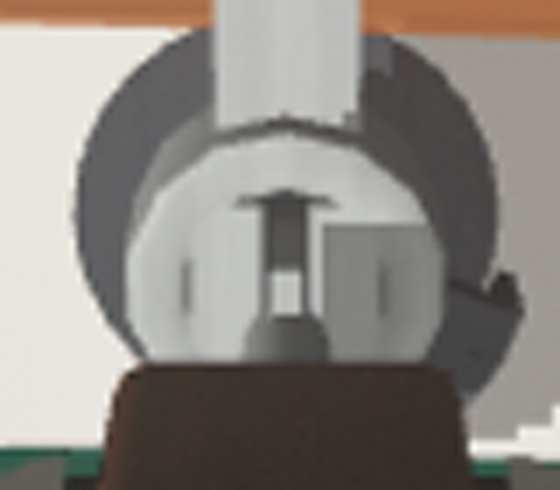

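The blade (columns 270–301) is centred in the slot (261–307). I'll descend straight.

Emit:
arm_command(fingers=[1,1,1,1,1,1], travel=[[0,0,0.002],[0,0,0.004],[0,0,0.006],[0,0,0.008],[0,0,0.009],[0,0,0.009]], dr=[[0,0,0],[0,0,0],[0,0,0],[0,0,0],[0,0,0],[0,0,0]])

```text
time: 7.38
tool_pos: [0.515, -0.1181, 0.1536]
tool_rot: [-3.141, 0.001, -0.026]
contact_force: [-0.1, 0.0, -0.4]
opening: 0.0256
grip_force: 50.0
```

```bash
python3 - <<'E'
from h import *
s=observe(); print(s['tool_pos'],s['tool_rot'],s['contact_force'],s['torque'],s['opening'])
E
```

```text
[ 0.51503759 -0.11814614  0.1535714 ] [-3.14128311e+00  6.32916353e-04 -2.56245677e-02] [-0.10145331  0.02520706 -0.44489165] [-0.00661011  0.20011585 -0.03359005] 0.02562646685352842
```

Emit:
arm_command(fingers=[1,1,1,1,1,1], travel=[[0,0,0.001],[0,0,0.002],[0,0,0.0035],[0,0,0.005],[0,0,0.0065],[0,0,0.0065]], dr=[[0,0,0],[0,0,0],[0,0,0],[0,0,0],[0,0,0],[0,0,0]])

```text
time: 7.88
tool_pos: [0.5154, -0.1183, 0.1481]
tool_rot: [3.141, -0.001, -0.026]
contact_force: [-2.0, -0.1, 8.0]
opening: 0.0263
grip_force: 50.0
```

```bash
python3 - <<'E'
from h import *
s=observe(); print(s['tool_pos'],s['tool_rot'],s['contact_force'],s['torque'],s['opening'])
E
```

```text
[ 0.5154334  -0.11826424  0.14812998] [ 3.14130110e+00 -1.03171091e-03 -2.55059225e-02] [-1.99708398 -0.06288097  7.97396344] [0.15093095 0.61411065 0.00460626] 0.026318116040694346
```

Emit:
arm_command(fingers=[1,1,1,1,1], travel=[[0,0,0.001],[0,0,0.002],[0,0,0.003],[0,0,0.003],[0,0,0.003]], dr=[[0,0,0],[0,0,0],[0,0,0],[0,0,0],[0,0,0]])

```text
time: 8.3
tool_pos: [0.5157, -0.1183, 0.1474]
tool_rot: [3.141, -0.003, -0.025]
contact_force: [-5.7, 1.1, 22.8]
opening: 0.0256
grip_force: 50.0
```

```bash
python3 - <<'E'
from h import *
s=observe(); print(s['tool_pos'],s['tool_rot'],s['contact_force'],s['torque'],s['opening'])
E
```

```text
[ 0.515658   -0.11831427  0.14739265] [ 3.14060353e+00 -2.72823247e-03 -2.53843131e-02] [-5.69870081  1.10389197 22.81854792] [0.53298471 1.71365431 0.02472252] 0.025633254415252434
```

Emit:
arm_command(fingers=[1,1,1,1,1,1,1,1], travel=[[0,0,0],[0,0,0],[0,0,0],[0,0,0],[0,0,0],[0,0,0],[0,0,0],[0,0,0]], dr=[[0,0,-4],[0,0,-9],[0,0,-14],[0,0,-19],[0,0,-24],[0,0,-29],[0,0,-34],[0,0,-38]])

```text
time: 8.97
tool_pos: [0.5159, -0.1175, 0.1474]
tool_rot: [3.14, -0.003, 0.642]
contact_force: [-5.0, 6.5, 22.5]
opening: 0.0261
grip_force: 50.0
```

```bash
python3 - <<'E'
from h import *
s=observe(); print(s['tool_pos'],s['tool_rot'],s['contact_force'],s['torque'],s['opening'])
E
```

```text
[ 0.51587312 -0.11754558  0.14741003] [ 3.13996429e+00 -2.85203107e-03  6.41753857e-01] [-4.97443816  6.49477984 22.45446677] [ 1.24749144  1.3774713  -0.13726162] 0.02613118284846807
```

Emit:
arm_command(fingers=[1,1,1,1,1,1,1,1], travel=[[0,0,0],[0,0,0],[0,0,0],[0,0,0],[0,0,0],[0,0,0],[0,0,0],[0,0,0]], dr=[[0,0,-5],[0,0,-11],[0,0,-17],[0,0,-23],[0,0,-29],[0,0,-35],[0,0,-40],[0,0,-44]])

```text
time: 9.63
tool_pos: [0.5152, -0.1171, 0.1473]
tool_rot: [3.14, -0.002, 1.41]
contact_force: [-6.8, 6.3, 25.5]
opening: 0.0258
grip_force: 50.0
```

```bash
python3 - <<'E'
from h import *
s=observe(); print(s['tool_pos'],s['tool_rot'],s['contact_force'],s['torque'],s['opening'])
E
```

```text
[ 0.51515226 -0.11705725  0.14734414] [ 3.14027171e+00 -1.57982031e-03  1.40986745e+00] [-6.75887085  6.26728577 25.46348989] [ 1.49163123  1.90329527 -0.13833573] 0.025750096892085482
```

Emit:
arm_command(fingers=[1,1,1,1,1], travel=[[0,0,0],[0,0,0],[0,0,0],[0,0,0],[0,0,0]], dr=[[0,0,-2],[0,0,-4],[0,0,-6],[0,0,-8],[0,0,-8]])

```text
time: 10.05
tool_pos: [0.515, -0.117, 0.1473]
tool_rot: [3.14, -0.001, 1.547]
contact_force: [-8.0, 6.7, 24.9]
opening: 0.026
grip_force: 50.0
```

```bash
python3 - <<'E'
from h import *
s=observe(); print(s['tool_pos'],s['tool_rot'],s['contact_force'],s['torque'],s['opening'])
E
```

```text
[ 0.51501245 -0.11704631  0.14734705] [ 3.14037103e+00 -1.40768648e-03  1.54689126e+00] [-7.9633094   6.66776891 24.85578417] [ 1.49870291  2.00312173 -0.08515463] 0.02595190446923319
```

Emit:
arm_command(fingers=[1,1,1,1], travel=[[0,0,0],[0,0,0],[0,0,0],[0,0,0]], dr=[[0,0,-1.5],[0,0,-3],[0,0,-4],[0,0,-4]])

```text
time: 10.38
tool_pos: [0.5149, -0.117, 0.1474]
tool_rot: [3.14, -0.001, 1.616]
contact_force: [-7.3, 6.7, 25.3]
opening: 0.0261
grip_force: 50.0
```

```bash
python3 - <<'E'
from h import *
s=observe(); print(s['tool_pos'],s['tool_rot'],s['contact_force'],s['torque'],s['opening'])
E
```

```text
[ 0.51490779 -0.11702921  0.14736571] [ 3.14049024e+00 -1.35677510e-03  1.61581401e+00] [-7.32367292  6.67661353 25.27467959] [ 1.41155558  1.99689111 -0.10089697] 0.026135098275447306
```

Emit:
arm_command(fingers=[1,1,1,1], travel=[[0,0,0],[0,0,0],[0,0,0],[0,0,0]], dr=[[0,0,-1.5],[0,0,-3],[0,0,-4],[0,0,-4]])

```text
time: 10.72
tool_pos: [0.515, -0.1172, 0.1473]
tool_rot: [3.14, -0.001, 1.686]
contact_force: [-8.5, 5.7, 25.3]
opening: 0.0255
grip_force: 50.0
```

```bash
python3 - <<'E'
from h import *
s=observe(); print(s['tool_pos'],s['tool_rot'],s['contact_force'],s['torque'],s['opening'])
E
```

```text
[ 0.51495071 -0.1171507   0.14734711] [ 3.14030947e+00 -1.05414152e-03  1.68554988e+00] [-8.47110675  5.71969015 25.2878451 ] [ 1.39472579  1.99124521 -0.1553504 ] 0.025527615970824764
```

```bash
cat > tong.py <<'E'
from h import *
def tongue(f):
    c=shot('wrist',f); P=np.array([at_d(c,u,v) for v in range(60,260) for u in range(200,440)])
    C=np.array([.515,-.1183]); d=P[:,:2]-C; r=np.hypot(*d.T)
    m=(r>.021)&(r<.036)&(P[:,2]>.0735)&(P[:,2]<.1)
    a=np.arctan2(d[:,1],d[:,0])[m]; print(m.sum(),'ang',np.median(a),a.min(),a.max(),'z',np.median(P[m,2]),P[m,2].min(),P[m,2].max())
    h=(r<.015)&(P[:,2]<.1)&(P[:,2]>.08); print('head z',h.sum(),np.median(P[h,2]) if h.any() else None)
    print(np.histogram(a,bins=np.arange(-3.2,3.3,.2)))
E
python3 -c "
from tong import *
tongue('w5')"
```

```text
1607 ang 0.3174033170623103 -2.8907952069265734 1.8327402340222652 z 0.07973428762561062 0.07355509117145963 0.0860383558981713
head z 944 0.08954397001276206
(array([  0,  35,  33,  34,  20,   0,   0,   0,   0,   0,   0,   0,   8,
        88, 155, 162, 171, 163, 135,  91,   9,   2, 143, 200, 155,   3,
         0,   0,   0,   0,   0,   0]), array([-3.20000000e+00, -3.00000000e+00, -2.80000000e+00, -2.60000000e+00,
       -2.40000000e+00, -2.20000000e+00, -2.00000000e+00, -1.80000000e+00,
       -1.60000000e+00, -1.40000000e+00, -1.20000000e+00, -1.00000000e+00,
       -8.00000000e-01, -6.00000000e-01, -4.00000000e-01, -2.00000000e-01,
        2.66453526e-15,  2.00000000e-01,  4.00000000e-01,  6.00000000e-01,
        8.00000000e-01,  1.00000000e+00,  1.20000000e+00,  1.40000000e+00,
        1.60000000e+00,  1.80000000e+00,  2.00000000e+00,  2.20000000e+00,
        2.40000000e+00,  2.60000000e+00,  2.80000000e+00,  3.00000000e+00,
        3.20000000e+00]))
```

```bash
python3 - <<'E'
from h import *
c=load('w5'); P=np.array([at_d(c,u,v) for v in range(60,260) for u in range(200,440)])
for C in ([.515,-.1183],[.5145,-.1175]):
    d=P[:,:2]-np.array(C); r=np.hypot(*d.T); a=np.arctan2(d[:,1],d[:,0])
    m=(r>.021)&(r<.036)&(P[:,2]>.078)&(a>1.05)&(a<2.2); print(m.sum(),np.median(a[m]),P[m,2].mean())
    Q=P[m]; A=np.polyfit(Q[:,1],Q[:,0],1); print('fit ang',np.pi/2-np.arctan(A[0]))
    r=cv2.minAreaRect((P[(np.hypot(*d.T)>.019)&(np.hypot(*d.T)<.04)&(P[:,2]>.078)&(a>1.05)&(a<2.2)][:,:2]*1000).astype(np.float32)); print(r)
E
```

```text
504 1.5079856780569847 0.08435359002044346
fit ang 1.572681287076233
((510.9743347167969, -89.93364715576172), (20.170913696289062, 32.4819450378418), 89.00629425048828)
508 1.4898883308981339 0.08620866834230588
fit ang 1.6202926907753947
((510.66949462890625, -90.16625213623047), (36.34846115112305, 20.58081817626953), 1.7369871139526367)
```

Emit:
arm_command(fingers=[1,1,1,1], travel=[[0,0,0],[0,0,0],[0,0,0],[0,0,0]], dr=[[0,0,-1.5],[0,0,-3],[0,0,-3],[0,0,-3]])

```text
time: 11.1
tool_pos: [0.5149, -0.1172, 0.1474]
tool_rot: [3.14, -0.001, 1.737]
contact_force: [-8.8, 5.5, 25.6]
opening: 0.0257
grip_force: 50.0
```

```bash
python3 - <<'E'
from h import *
s=observe(); print(s['tool_pos'],s['tool_rot'],s['contact_force'],s['torque'],s['opening'])
E
```

```text
[ 0.51487999 -0.11718791  0.14736796] [ 3.14037382e+00 -1.05419884e-03  1.73672475e+00] [-8.81017154  5.536781   25.59756975] [ 1.36212963  1.99735454 -0.28073694] 0.025704591480750803
```

Emit:
arm_command(fingers=[1,1,1,1,1,1,1,1], travel=[[0,0,-0.001],[0,0,-0.002],[0,0,-0.003],[0,0,-0.004],[0,0,-0.0055],[0,0,-0.007],[0,0,-0.008],[0,0,-0.008]], dr=[[0,0,0],[0,0,0],[0,0,1],[0,0,2],[0,0,3],[0,0,3],[0,0,3],[0,0,3]])

```text
time: 11.77
tool_pos: [0.5147, -0.1171, 0.1525]
tool_rot: [-3.141, -0.002, 1.685]
contact_force: [-1.8, 4.4, 3.2]
opening: 0.0262
grip_force: 50.0
```

```bash
python3 - <<'E'
from tong import *
s=observe(); print(s['tool_pos'],s['tool_rot'],s['contact_force'],s['torque'],s['opening'])
tongue('w6')
E
```

```text
[ 0.51467618 -0.11714236  0.15252934] [-3.14076056e+00 -2.17272319e-03  1.68479020e+00] [-1.81910677  4.39614933  3.22537696] [ 1.12505325  0.5459926  -0.12780053] 0.02621657846783071
1611 ang 0.3046637623737524 -2.885431747890896 1.821702209675868 z 0.07971798622484554 0.07352545627701251 0.09090647894289679
head z 897 0.09427026002221811
(array([  0,  31,  35,  33,  15,   0,   0,   0,   0,   0,   0,   0,  21,
       107, 157, 160, 159, 155, 137,  88,   7,   2, 139, 204, 157,   4,
         0,   0,   0,   0,   0,   0]), array([-3.20000000e+00, -3.00000000e+00, -2.80000000e+00, -2.60000000e+00,
       -2.40000000e+00, -2.20000000e+00, -2.00000000e+00, -1.80000000e+00,
       -1.60000000e+00, -1.40000000e+00, -1.20000000e+00, -1.00000000e+00,
       -8.00000000e-01, -6.00000000e-01, -4.00000000e-01, -2.00000000e-01,
        2.66453526e-15,  2.00000000e-01,  4.00000000e-01,  6.00000000e-01,
        8.00000000e-01,  1.00000000e+00,  1.20000000e+00,  1.40000000e+00,
        1.60000000e+00,  1.80000000e+00,  2.00000000e+00,  2.20000000e+00,
        2.40000000e+00,  2.60000000e+00,  2.80000000e+00,  3.00000000e+00,
        3.20000000e+00]))
```

Emit:
arm_command(fingers=[1,1,1,1,1,1], travel=[[0,0,0],[0,0,-0.001],[0,0,-0.001],[0,0,-0.001],[0,0,-0.001],[0,0,-0.001]], dr=[[0,0,2],[0,0,5],[0,0,7],[0,0,7],[0,0,7],[0,0,7]])

```text
time: 12.32
tool_pos: [0.5151, -0.1183, 0.1532]
tool_rot: [-3.141, -0.0, 1.564]
contact_force: [-0.9, 1.3, -1.3]
opening: 0.0259
grip_force: 50.0
```

```bash
python3 - <<'E'
from tong import *
s=observe(); print(s['tool_pos'],s['tool_rot'],s['contact_force'],s['torque'],s['opening'])
tongue('w7')
E
```

```text
[ 0.51506315 -0.11827181  0.1531844 ] [-3.14110487e+00 -4.08334325e-05  1.56383689e+00] [-0.867404    1.31261683 -1.26839828] [-0.02490513  0.28114485 -0.04837119] 0.02585572351645406
1662 ang 0.27168373513052235 -2.8833555840577407 1.8070262394279173 z 0.07961652888174664 0.07360318543050924 0.09147516270779324
head z 999 0.09454494583182065
(array([  0,  31,  33,  32,   3,   0,   0,   0,   0,   0,   0,   3,  68,
       139, 141, 168, 158, 158, 131,  82,   9,   1, 142, 203, 159,   1,
         0,   0,   0,   0,   0,   0]), array([-3.20000000e+00, -3.00000000e+00, -2.80000000e+00, -2.60000000e+00,
       -2.40000000e+00, -2.20000000e+00, -2.00000000e+00, -1.80000000e+00,
       -1.60000000e+00, -1.40000000e+00, -1.20000000e+00, -1.00000000e+00,
       -8.00000000e-01, -6.00000000e-01, -4.00000000e-01, -2.00000000e-01,
        2.66453526e-15,  2.00000000e-01,  4.00000000e-01,  6.00000000e-01,
        8.00000000e-01,  1.00000000e+00,  1.20000000e+00,  1.40000000e+00,
        1.60000000e+00,  1.80000000e+00,  2.00000000e+00,  2.20000000e+00,
        2.40000000e+00,  2.60000000e+00,  2.80000000e+00,  3.00000000e+00,
        3.20000000e+00]))
```

Emit:
arm_command(fingers=[1,1,1,1,1,1,1], travel=[[0,0,-0.005],[0,0,-0.012],[0,0,-0.025],[0,0,-0.045],[0,0,-0.065],[0,0,-0.065],[0,0,-0.065]], dr=[[0,0,0],[0,0,0],[0,0,0],[0,0,0],[0,0,5],[0,0,12],[0,0,19]])

```text
time: 12.95
tool_pos: [0.5163, -0.1186, 0.2209]
tool_rot: [3.137, 0.0, 1.226]
contact_force: [-0.5, -0.1, -0.6]
opening: 0.0257
grip_force: 50.0
```

```bash
python3 - <<'E'
from tong import *
s=observe(); print(s['contact_force'],s['opening'])
tongue('w8')
go([.598,.145,.22],.03)
E
```

```text
[-0.46723552 -0.05449128 -0.57870027] 0.025672046075110064
1111 ang 0.1643225251813902 -2.8813523618286387 1.7965418278027707 z 0.07975100453212655 0.07355860148491992 0.0914551873143685
head z 959 0.09445696705571302
(array([  0,  17,  19,  19,  23,  21,  10,   1,   0,   0,   0,  18,  62,
        82,  99, 102, 102,  98,  79,  46,   3,   3,  91, 124,  92,   0,
         0,   0,   0,   0,   0,   0]), array([-3.20000000e+00, -3.00000000e+00, -2.80000000e+00, -2.60000000e+00,
       -2.40000000e+00, -2.20000000e+00, -2.00000000e+00, -1.80000000e+00,
       -1.60000000e+00, -1.40000000e+00, -1.20000000e+00, -1.00000000e+00,
       -8.00000000e-01, -6.00000000e-01, -4.00000000e-01, -2.00000000e-01,
        2.66453526e-15,  2.00000000e-01,  4.00000000e-01,  6.00000000e-01,
        8.00000000e-01,  1.00000000e+00,  1.20000000e+00,  1.40000000e+00,
        1.60000000e+00,  1.80000000e+00,  2.00000000e+00,  2.20000000e+00,
        2.40000000e+00,  2.60000000e+00,  2.80000000e+00,  3.00000000e+00,
        3.20000000e+00]))
at [ 0.5159 -0.1185  0.2201] yaw [ 3.138 -0.     1.218] travel [ 2.756e-01 -1.400e-02  1.000e-04] dr [ 0.16 -0.11 68.06]
```

Emit:
arm_command(fingers=[1,1,1,1,1,1,1,1], travel=[[0.03,-0.001,-0.01],[0.065,-0.003,-0.01],[0.1,-0.005,-0.01],[0.135,-0.007,-0.01],[0.17,-0.009,-0.01],[0.205,-0.011,-0.01],[0.24,-0.013,-0.01],[0.276,-0.014,0]], dr=[[0,0,7],[0,0,14],[0,0,21],[0,0,28],[0,0,35],[0,0,42],[0,0,49],[0,0,56]])

```text
time: 13.67
tool_pos: [0.5953, 0.1486, 0.221]
tool_rot: [3.141, -0.005, 0.256]
contact_force: [1.3, -0.6, 0.0]
opening: 0.0259
grip_force: 50.0
```

Emit:
arm_command(fingers=[1,1,1,1,1], travel=[[0,0,0],[0,0,0],[0,0,0],[0,0,0],[0,0,0]], dr=[[0,0,6],[0,0,12],[0,0,12],[0,0,12],[0,0,12]])

```text
time: 14.08
tool_pos: [0.5941, 0.1463, 0.2189]
tool_rot: [-3.142, -0.001, 0.053]
contact_force: [0.2, 0.1, -0.8]
opening: 0.0255
grip_force: 50.0
```

```bash
python3 - <<'E'
from h import *
go([.598,.145,.09],.03)
E
```

```text
at [0.5941 0.1463 0.2189] yaw [-3.142e+00 -1.000e-03  5.300e-02] travel [0.0037 0.0015 0.1289] dr [-0.01 -0.04  1.33]
```

Emit:
arm_command(fingers=[1,1,1,1,1,1,1,1], travel=[[0.0037,0.0015,0.02],[0.0037,0.0015,0.05],[0.0037,0.0015,0.075],[0.0037,0.0015,0.085],[0.0037,0.0015,0.095],[0.0037,0.0015,0.11],[0.0037,0.0015,0.125],[0.0037,0.0015,0.13]], dr=[[0,0,1],[0,0,1],[0,0,1],[0,0,1],[0,0,1],[0,0,1],[0,0,1],[0,0,1]])

```text
time: 14.75
tool_pos: [0.5975, 0.1451, 0.0876]
tool_rot: [-3.142, 0.001, 0.033]
contact_force: [-1.0, -1.1, -0.9]
opening: 0.0255
grip_force: 50.0
```

```bash
python3 - <<'E'
from h import *
go([.598,.145,.078],.03); s=observe(); print(s['contact_force'],s['torque'])
E
```

```text
at [0.5975 0.1451 0.0876] yaw [-3.142e+00  1.000e-03  3.300e-02] travel [0.0005 0.0001 0.0096] dr [-0.    0.06  0.17]
[-0.97882962 -1.12900121 -0.86042702] [-0.02718102  0.23939957 -0.00678457]
```

Emit:
arm_command(fingers=[1,1,1,1,1], travel=[[0,0,0.004],[0,0,0.007],[0,0,0.009],[0,0,0.0095],[0,0,0.0095]], dr=[[0,0,0],[0,0,0],[0,0,0],[0,0,0],[0,0,0]])

```text
time: 15.17
tool_pos: [0.5981, 0.1454, 0.0796]
tool_rot: [-3.141, -0.001, 0.032]
contact_force: [0.3, -0.6, -0.1]
opening: 0.0256
grip_force: 50.0
```

```bash
python3 - <<'E'
from h import *
go([.598,.145,.078],.03); s=observe(); print(s['contact_force'],s['torque'])
E
```

```text
at [0.5981 0.1454 0.0796] yaw [-3.141e+00 -1.000e-03  3.200e-02] travel [-0.0001  0.0004  0.0016] dr [-0.01 -0.06  0.13]
[ 0.27382825 -0.62098011 -0.09570334] [-0.06036489  0.14322273 -0.00885885]
```

Emit:
arm_command(fingers=[1,1,1,1,-0.3,-0.3,-0.3,-0.3], travel=[[0,0,0.001],[0,0,0.002],[0,0,0.0025],[0,0,0.0025],[0,0,0.0025],[0,0,0.0025],[0,0,0.0025],[0,0,0.0025]], dr=[[0,0,0],[0,0,0],[0,0,0],[0,0,0],[0,0,0],[0,0,0],[0,0,0],[0,0,0]])

```text
time: 15.83
tool_pos: [0.5977, 0.1454, 0.0764]
tool_rot: [-3.142, 0.0, 0.032]
contact_force: [-0.4, 0.1, 0.2]
opening: 0.0477
grip_force: 0.0
```

```bash
python3 - <<'E'
from h import *
go([.598,.145,.26],.03); s=observe(); print(s['contact_force'],s['torque'],s['opening'])
E
```

```text
at [0.5977 0.1454 0.0764] yaw [-3.142  0.     0.032] travel [ 0.0002  0.0004 -0.1836] dr [-0.    0.01  0.12]
[-0.40976382  0.0525564   0.20011348] [-0.05244514  0.16422102  0.04987081] 0.047673273163790726
```

Emit:
arm_command(fingers=[-0.3,-0.3,-0.3,-0.3,-0.3,-0.3,-0.3,-0.3], travel=[[0,0,-0.01],[0,0,-0.03],[0,0,-0.065],[0,0,-0.1],[0,0,-0.14],[0,0,-0.18],[0,0,-0.18],[0,0,-0.18]], dr=[[0,0,0],[0,0,0],[0,0,0],[0,0,0],[0,0,0],[0,0,0],[0,0,0],[0,0,0]])

```text
time: 16.5
tool_pos: [0.5989, 0.1455, 0.2602]
tool_rot: [-3.141, -0.007, 0.032]
contact_force: [0.3, -0.2, -0.7]
opening: 0.0597
grip_force: 0.0
```

```bash
python3 - <<'E'
from h import *
c=shot('wrist','w9')
P=np.array([at_d(c,u,v) for v in range(140,215) for u in range(290,360)]); Q=P[(P[:,2]>.12)&(P[:,2]<.15)]
print(len(Q),Q[:,2].min(),Q[:,2].max(),np.median(Q[:,2]),cv2.minAreaRect((Q[:,:2]*1000).astype(np.float32)))
go([.527,-.24,.19],1.52)
E
```

```text
921 0.12038430307062745 0.1348135340242772 0.1313758745128769 ((599.022705078125, 145.02688598632812), (25.30242347717285, 25.64029312133789), 2.1764566898345947)
at [0.5979 0.1454 0.2577] yaw [-3.141e+00 -2.000e-03  3.200e-02] travel [-0.0834  0.3829  0.0674] dr [ 8.000e-02 -1.100e-01 -8.525e+01]
```

Emit:
arm_command(fingers=[-0.3,-0.3,-0.3,-0.3,-0.3,-0.3,-0.3,-0.3], travel=[[-0.008,0.038,0],[-0.016,0.076,0],[-0.025,0.115,0],[-0.033,0.153,0],[-0.042,0.19,0],[-0.05,0.23,0],[-0.058,0.268,0.01],[-0.067,0.306,0.02]], dr=[[0,0,-7],[0,0,-14],[0,0,-21],[0,0,-28],[0,0,-35],[0,0,-42],[0,0,-49],[0,0,-56]])

```text
time: 17.22
tool_pos: [0.5412, -0.1564, 0.2371]
tool_rot: [-3.14, 0.0, 0.976]
contact_force: [0.9, 0.2, 0.4]
opening: 0.0598
grip_force: 0.0
```

```bash
python3 - <<'E'
from h import *
go([.527,-.24,.19],1.52)
E
```

```text
at [ 0.5412 -0.1564  0.2371] yaw [-3.14   0.     0.976] travel [-0.0772  0.0352  0.0471] dr [-1.000e-01 -2.000e-02 -3.118e+01]
```

Emit:
arm_command(fingers=[-0.3,-0.3,-0.3,-0.3,-0.3,-0.3,-0.3,-0.3], travel=[[-0.03,0.012,0.01],[-0.055,0.025,0.02],[-0.077,0.035,0.03],[-0.077,0.035,0.047],[-0.077,0.035,0.047],[-0.077,0.035,0.047],[-0.077,0.035,0.047],[-0.077,0.035,0.047]], dr=[[0,0,-7],[0,0,-14],[0,0,-21],[0,0,-28],[0,0,-30],[0,0,-30],[0,0,-30],[0,0,-30]])

```text
time: 17.88
tool_pos: [0.5276, -0.2378, 0.1912]
tool_rot: [-3.141, -0.0, 1.493]
contact_force: [0.0, 0.2, -0.1]
opening: 0.0595
grip_force: 0.0
```

```bash
python3 - <<'E'
from h import *
s=observe(); c=shot('wrist','w10')
P=np.array([at_d(c,u,v) for v in range(0,330) for u in range(120,520)])
m=(P[:,2]>.105)&(P[:,2]<.12)&(P[:,0]>.48)&(P[:,0]<.58)&(P[:,1]<-.17)&(P[:,1]>-.31)
Q=P[m]; print(len(Q),Q[:,2].max(),np.median(Q[:,0]),Q[:,1].min(),Q[:,1].max(), np.polyfit(Q[:,1],Q[:,0],1) )
A=np.polyfit(Q[:,1],Q[:,0],1); print('x at -.24',np.polyval(A,-.24)); go([np.polyval(A,-.24),-.24,.093],np.pi/2-np.arctan(A[0]),s=s)
E
```

```text
1948 0.11600409524234583 0.52839157156688 -0.28823623752623767 -0.18922221115190302 [0.05512997 0.54139821]
x at -.24 0.5281670147724747
at [ 0.5276 -0.2378  0.1912] yaw [-3.141 -0.     1.493] travel [-0.0022  0.0007  0.0982] dr [-0.03 -0.02 -1.32]
```

Emit:
arm_command(fingers=[-0.3,-0.3,-0.3,-0.3,-0.3,-0.3,-0.3], travel=[[-0.002,0.0007,0.03],[-0.002,0.0007,0.05],[-0.002,0.0007,0.07],[-0.002,0.0007,0.085],[-0.002,0.0007,0.095],[-0.002,0.0007,0.099],[-0.002,0.0007,0.099]], dr=[[0,0,-1.3],[0,0,-1.3],[0,0,-1.3],[0,0,-1.3],[0,0,-1.3],[0,0,-1.3],[0,0,-1.3]])

```text
time: 18.52
tool_pos: [0.5281, -0.2399, 0.092]
tool_rot: [-3.141, -0.001, 1.516]
contact_force: [0.2, 0.5, -0.1]
opening: 0.0597
grip_force: 0.0
```

Emit:
arm_command(fingers=[1,1,1,1,1,1,1,1], travel=[[0,0,0],[0,0,0],[0,0,0],[0,0,0],[0,0,0],[0,0,0],[0,0,0],[0,0,0]], dr=[[0,0,0],[0,0,0],[0,0,0],[0,0,0],[0,0,0],[0,0,0],[0,0,0],[0,0,0]], squeeze=30)

```text
time: 19.18
tool_pos: [0.5277, -0.2402, 0.0924]
tool_rot: [-3.14, -0.0, 1.517]
contact_force: [-13.7, -1.0, 4.6]
opening: 0.0109
grip_force: 7.1
```

Emit:
arm_command(fingers=[1,1,1,1,1,1], travel=[[0,0,0],[0,0,0],[0,0,0],[0,0,0],[0,0,0],[0,0,0]], dr=[[0,0,0],[0,0,0],[0,0,0],[0,0,0],[0,0,0],[0,0,0]])

```text
time: 19.68
tool_pos: [0.5269, -0.2401, 0.0924]
tool_rot: [-3.139, -0.001, 1.516]
contact_force: [-5.2, 0.2, 4.0]
opening: 0.0091
grip_force: 30.0
```

```bash
python3 - <<'E'
from h import *
s=observe(); print(s['tool_pos'],s['tool_rot'],s['opening'],s['grip_force'],s['contact_force'])
b=-.055; ex=np.array([np.cos(b),np.sin(b),0])
for th in(.1,.25,.4,.55,.7,.74):
    a=.2513+th; r=.1528
    d=ex*(.148-r*np.cos(a))+[0,0,r*np.sin(a)-.038]
    print(th,Ro.from_euler('xyz',s['tool_rot']).inv().apply(d).round(4))
E
```

```text
[ 0.52688468 -0.24013216  0.09236015] [-3.13877454e+00 -5.32189785e-04  1.51648050e+00] 0.009100111828797363 30.00086009502411 [-5.17352461  0.16067752  4.01348294]
0.1 [ 0.      0.0045 -0.0146]
0.25 [ 0.      0.0139 -0.0355]
0.4 [ 0.      0.0263 -0.0547]
0.55 [ 0.      0.0415 -0.0719]
0.7 [ 0.      0.059  -0.0866]
0.74 [ 0.      0.0641 -0.09  ]
```

Emit:
arm_command(fingers=[1,1,1,1,1,1,1,1], travel=[[0,0.002,-0.0074],[0,0.0045,-0.0146],[0,0.0073,-0.0217],[0,0.0105,-0.0287],[0,0.0139,-0.0355],[0,0.0177,-0.0421],[0,0.0219,-0.0485],[0,0.0263,-0.0547]], dr=[[0,0,0],[0,0,0],[0,0,0],[0,0,0],[0,0,0],[0,0,0],[0,0,0],[0,0,0]])

```text
time: 20.35
tool_pos: [0.5522, -0.2415, 0.1472]
tool_rot: [-3.135, -0.001, 1.516]
contact_force: [-9.8, -1.2, -0.7]
opening: 0.0087
grip_force: 30.0
```

```bash
python3 - <<'E'
from h import *
s=observe(); print(s['opening'],s['contact_force'],s['tool_pos']-[.5269,-.2401,.0924])
E
```

```text
0.008743602741309666 [-9.81802596 -1.18937384 -0.6911695 ] [ 0.02528611 -0.00137497  0.05475464]
```

Emit:
arm_command(fingers=[1,1,1,1,1,1,1,1], travel=[[0,0.005,-0.0059],[0,0.01,-0.0116],[0,0.0152,-0.0172],[0,0.021,-0.0222],[0,0.0269,-0.0271],[0,0.0327,-0.0319],[0,0.0327,-0.0319],[0,0.0327,-0.0319]], dr=[[0,0,0],[0,0,0],[0,0,0],[0,0,0],[0,0,0],[0,0,0],[0,0,0],[0,0,0]])

```text
time: 21.02
tool_pos: [0.5861, -0.2434, 0.1817]
tool_rot: [-3.14, 0.001, 1.516]
contact_force: [-9.8, 1.2, 10.9]
opening: 0.009
grip_force: 30.0
```

```bash
python3 - <<'E'
from h import *
s=observe(); d=s['tool_pos']-[.5269,-.2401,.0924]; print(s['opening'],s['contact_force'],d)
print('th from z',np.arcsin((d[2]+.038)/.1528)-.2513,'from x',np.arccos((.148-d[0])/.1528)-.2513)
c=shot('top','t2')
P=np.array([at_d(c,u,v) for v in range(150,215) for u in range(348,382)]); Q=P[(P[:,2]>.082)&(P[:,2]<.2)]
print(len(Q)); A=np.polyfit(Q[:,0],Q[:,2],1); print('lid slope',np.arctan(A[0]))
E
```

```text
0.008984068805101466 [-9.79066484  1.17370217 10.88205316] [ 0.05918736 -0.00334778  0.08933286]
th from z 0.7338051301753807 from x 0.6992512845605516
1270
lid slope -0.6899279653269998
```

Emit:
arm_command(fingers=[1,1,-0.1,-0.1,-0.1,-0.1,-0.1,-0.1], travel=[[0,0,0.001],[0,0,0.001],[0,0,0.001],[0,0,0.001],[0,0,0.001],[0,0,0.001],[0,0,0.001],[0,0,0.001]], dr=[[0,0,0],[0,0,0],[0,0,0],[0,0,0],[0,0,0],[0,0,0],[0,0,0],[0,0,0]])

```text
time: 21.73
tool_pos: [0.5873, -0.2433, 0.1779]
tool_rot: [-3.142, -0.0, 1.516]
contact_force: [1.0, -0.6, 0.3]
opening: 0.044
grip_force: 0.0
```

```bash
python3 - <<'E'
from h import *
s=observe(); print(s['opening'],s['contact_force'],s['tool_pos'])
c=shot('top','t3')
P=np.array([at_d(c,u,v) for v in range(150,215) for u in range(348,382)]); Q=P[(P[:,2]>.082)&(P[:,2]<.2)]
print(len(Q)); A=np.polyfit(Q[:,0],Q[:,2],1); print('lid slope',np.arctan(A[0]))
E
```

```text
0.04395633034400656 [ 0.97293677 -0.58964196  0.25695785] [ 0.58725534 -0.24334731  0.17786843]
1275
lid slope -0.6880649366708994
```

Lid holds at about 0.69 rad. I'll withdraw upward.

Emit:
arm_command(fingers=[-0.1,-0.1,-0.1,-0.1,-0.1,-0.1,-0.1,-0.1], travel=[[0,0,-0.01],[0,0,-0.025],[0,0,-0.045],[0,0,-0.07],[0,0,-0.1],[0,-0.03,-0.12],[0,-0.06,-0.12],[0,-0.06,-0.12]], dr=[[0,0,0],[0,0,0],[0,0,0],[0,0,0],[0,0,0],[0,0,0],[0,0,0],[0,0,0]])

```text
time: 22.45
tool_pos: [0.5236, -0.2397, 0.3003]
tool_rot: [-3.141, 0.001, 1.515]
contact_force: [1.1, 0.1, -0.3]
opening: 0.0507
grip_force: 0.0
```

```bash
python3 - <<'E'
from h import *
s=observe(); print(s['opening'],s['contact_force'],s['tool_pos'])
c=shot('top','t4'); shot('scene','s4')
P=np.array([at_d(c,u,v) for v in range(150,215) for u in range(348,382)]); Q=P[(P[:,2]>.082)&(P[:,2]<.2)]
print(len(Q)); A=np.polyfit(Q[:,0],Q[:,2],1); print('lid slope',np.arctan(A[0]))
E
```

```text
0.050713869314412324 [ 1.06527114  0.05183936 -0.25004179] [ 0.52356101 -0.23972752  0.30030045]
1285
lid slope -0.6885568257735902
```

View pics/s4.png

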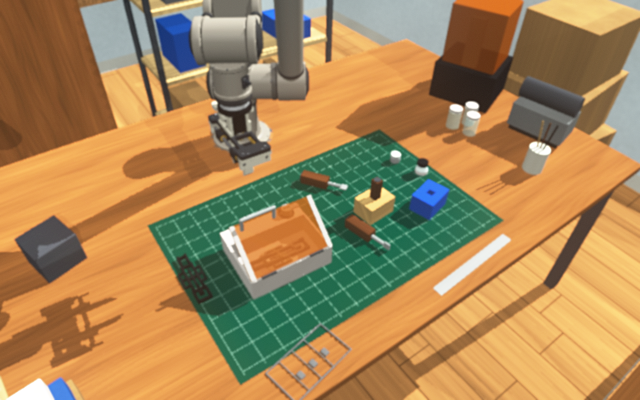

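The scene view shows the lid propped open around (280,235), the key upright in the block at (376,190), and the frame, jar and tin in place. The two larger keys now lie on the mat; they were already lying there when I reached the lock and are not bystanders.

```bash
python3 -c "
from cell import *
print(hand_in())"
```

```text
the job is handed in; nothing more can be done
None
```

I handed the job in (no verdict came back): the cam is turned home and sprung up, the key is upright in the wooden block, and the lid stays open at about 0.69 rad (39.5°); the frame, jar and tin look unmoved, but the two larger keys, upright at the start, ended up lying on the mat.

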